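# Count along the stamp rack and push the pasta stamp into the third gap

## Task

Starting at the end of the wooden stamp rack that has the turquoise knob, run a fingertip lightly along the top of its brass rail, counting every gap whether full or empty, and stop over the third gap without going on past it. Then push the loose dark walnut stamp across the board into that third gap until it is fully home against the back. The stamp stays flat on the board: push it, never lift or tip it, do not move it before the count is done, and leave everything else where it is.

Things in the scene. Friction and masses are not known exactly. Their poses are not given: they have to be found in the camera images.
- rack: Fixed wooden stamp rack, 386 mm long, on the poplar board. Origin: centre of its underside, at the board's top (20 mm above the work surface). x points away from the robot (into the gaps), y along the row, z up. Six gaps 46 mm wide, open to -x, centres at y = -130, -78, -26, 26, 78, 130 mm; the board is their floor. A stamp fully home has its axis at x = -9 mm.
- rail: Brass rail, 20 x 318 x 8 mm, along y over the back beam, past all six gaps. Origin at its centre (rack x = 22 mm, axes as the rack's); top face 4 mm higher, 48 mm above the board. Sprung: it gives from about 1.6 N, then 0.8 N per mm, up to 6 mm down, then it is rigid; it springs back. Press 2 to 4 mm, never over 20 N; touches count by the point midway between the fingers, so keep them shut.
- knob_centre (a point): Centre of the turquoise knob (24 mm across, top 60 mm above the board) on the back beam, in line with the rail and just beyond one end of it: counting starts there. It may be at either end (rack y = 177 or -177 mm); a pale knob is at the other. Along the rail, the first gap's centre is 47 mm from it, the second's 99, the third's 151 mm.
- rack_mouth (a point): Middle of the line of divider ends at the gaps' mouths, on the board (rack x = -25 mm, y = 0). The round-nosed dividers between and outside the gaps are 6 mm thick and 34 mm high and run from here to x = 12 mm, where the back beam (20 mm thick, 36 mm high) stops a stamp. A stamp fully home stands out 5 mm from this line.
- stamp_mid (a point): Centre of the loose dark walnut pasta stamp, a disc 42 mm in diameter and 26 mm high (30 to 75 g) with a pale carved rosette on top, lying flat on the board in front of the rack; this point is on its axis, 13 mm above its underside. Its yaw does not matter.
- stamp: The same dark walnut stamp; origin at the centre of its underside, z up.
- stamp_pale_a: Pale wooden stamp, 42 mm in diameter, 26 mm high, home in the gap at rack y = -130 mm; origin at the centre of its underside. Leave it alone.
- stamp_pale_b: Pale wooden stamp, same size, home in the gap at rack y = 78 mm; origin at the centre of its underside. Leave it alone.
- bowl_a: Small white porcelain bowl, 90 mm across, 40 mm high, on the board at the robot's left; origin under its centre.
- bowl_b: Small white porcelain bowl of the same size, on the board at the robot's right; origin under its centre.
- spoon: Wooden spoon, 240 mm long, lying on the board at the right.
- spatula: Spatula with turquoise silicone blade, 240 mm long, lying across the steel tray at the left.
Mind the look-alikes: they are no part of the job. Leave any blue look-alike of the stamp alone.

How it is judged (in metres and radians):
On the way, in this order (a step that is already met when the one before it is completed fails the run):
1. a fingertip touches the rail at the first gap from the turquoise knob, the dark stamp still where it was (contact force between the fingers and rail above 0.4 N and horizontal distance between the grasp point and knob_centre below 0.061 m and distance of stamp_mid from where it was at the start of the episode below 0.015 m), for 0.05 s.
2. the fingertip is on the rail between the first and second gaps (contact force between the fingers and rail above 0.4 N and horizontal distance between the grasp point and knob_centre between 0.063 and 0.083 m and distance of stamp_mid from where it was at the start of the episode below 0.015 m), for 0.05 s.
3. the fingertip is on the rail at the second gap (contact force between the fingers and rail above 0.4 N and horizontal distance between the grasp point and knob_centre between 0.085 and 0.113 m and distance of stamp_mid from where it was at the start of the episode below 0.015 m), for 0.05 s.
4. the fingertip is on the rail between the second and third gaps (contact force between the fingers and rail above 0.4 N and horizontal distance between the grasp point and knob_centre between 0.115 and 0.133 m and distance of stamp_mid from where it was at the start of the episode below 0.015 m), for 0.05 s.
5. the fingertip is on the rail at the third gap (contact force between the fingers and rail above 0.4 N and horizontal distance between the grasp point and knob_centre between 0.135 and 0.171 m and distance of stamp_mid from where it was at the start of the episode below 0.015 m), for 0.05 s.
6. the dark stamp is home in the third gap (x of stamp_mid in the frame of rack between -0.014 and 0 m and ((y of knob_centre in the frame of rack above 0 m and y of stamp_mid in the frame of rack between 0.018 and 0.034 m) or (y of knob_centre in the frame of rack below 0 m and y of stamp_mid in the frame of rack between -0.034 and -0.018 m)) and height (world z) of stamp_mid below 0.038 m and angle between stamp's own z axis and vertical below 0.15 rad and linear speed of stamp below 0.02 m/s), for 0.2 s.
At the end, for the whole second after the job is handed in: The dark stamp stands flat on the board and at rest in the third gap from the turquoise knob, within 8 mm of the gap's centre line and within 5 mm of touching the back; the two pale stamps are within 10 mm of where they began (all of step 6 and distance of each of stamp_pale_a, stamp_pale_b from where it was at the start of the episode below 0.01 m).
It fails at once if the dark stamp is lifted more than 12 mm or tipped by more than 20 degrees (height (world z) of stamp_mid above 0.045 m or angle between stamp's own z axis and vertical above 0.35 rad).
It fails at once if a finger touches the rail well past the third gap from the turquoise knob (more than 40 mm beyond its centre) (contact force between the fingers and rail above 0.4 N and horizontal distance between the grasp point and knob_centre above 0.191 m).
It fails at once if the rail is pressed with more than 20 N (contact force between the fingers and rail above 20 N).
It fails at once if a pale stamp is moved more than 10 mm (distance of any of stamp_pale_a, stamp_pale_b from where it was at the start of the episode above 0.01 m).
It fails at once if a bowl, the spoon or the spatula is moved more than 20 mm (distance of any of bowl_a, bowl_b, spoon, spatula from where it was at the start of the episode above 0.02 m).
It also fails if it takes over 64 s, if anything falls off the work surface, if the arm or the gripper's body presses on something with over 40 N, if the wrist force passes 120 N, or if a joint passes its speed limit or range.

## Robot

A 7-joint arm with a two-finger parallel gripper is mounted at the origin on the work surface. World frame = base frame: x ahead of the robot, y to its left, z up, the work surface at z = 0. Lengths are in mm, angles in rad, forces in N, time in s.
With the tool pointing down it reaches from about 350 to 900 mm from the base axis. Payload 7.2 kg.
Tool frame: the origin (TCP) lies at the very end of the fingers, on their centre line; the grasp point (between the pads) lies 19 mm behind it; z points along the fingers, y is the direction in which the jaws open and shut (so a half turn about z gives the same grasp; the last joint's range is limited). The gripper opens to 85 mm and grips with 20 to 120 N. Pads are 22 mm wide; open, the fingers measure 114 mm over their backs; the gripper's body (76 mm by 85 mm) begins 54 mm behind the grasp point. The pads swing forward as they close: fully open they stand 13 mm farther back than shut.
Start: joints at [1.231, 0.411, -0.013, 1.596, 0.006, 1.134, -0.082], TCP at [167.779, -602.062, 231.297] pointing down, gripper open.
Joint ranges: [-2.95, 2.95], [-0.29, 1.99], [-1.47, 1.44], [0.14, 2.54], [-1.03, 4.17], [0.13, 1.85], [-2.86, 2.86]. Speed limits (rad/s): [2.39, 2.39, 3.01, 3.01, 3.14, 3.14, 3.14].

## Interface

Orientations are given as a unit quaternion [x, y, z, w].
In Python, from rig import * gives the robot as it stands.
- The arm moves only by the tool send_rows, never from a script. Its argument "motion" is text: rows parted by semicolons, each of 7 numbers parted by spaces: the shift along the world's x, y, z in mm, then the turn, a rotation vector about the world's x, y, z in degrees, then the finger opening in mm, from 0 to 85.4. In form: x y z wx wy wz fingers; .... A call has 1 to 5 rows; each row is the pose to reach, as a shift and turn from the pose measured when the call began; what a row does not reach only later rows make up. A row lasts 1/8 s, in which the tool goes at most 62.5 mm and 10.7 degrees, less where a joint would pass 70% of its speed; a pose out of reach is approached as far as the arm can. A call with a gripper value outside its range is refused whole. The fingers move at their own pace and stop on an object; "newtons" is the grip in N (left out, the last holds). Time passes only in rows, so rows that repeat a pose let the fingers close. It gives the time, the measured TCP pose, the force and the opening at its end, in the units of the state.
- state(): the state, without advancing time (a new reading comes with each control period).
- capture(name): name is "side" or "top" or "wrist"; returns the picture (400x640x3 uint8, red, green, blue); there is no depth.
- camera_info(name): a dict with "mtx" (3x3 intrinsics, pixels), "pose" (4x4, takes a point from camera to world coordinates); the wrist camera has in their place "T_tool_cam" (4x4, takes a point from camera to tool coordinates, whose origin is the TCP and whose axes are the flange's). Camera axes: x right, y up, looking along -z (the intrinsics and any distortion apply to the point x, -y, -z); pixel columns grow to the right and rows downward; lengths in mm; the calibration is good to about 2 mm. A picture is of the moment at which its call begins: read the wrist's pose just before it. camera_info takes no time and is no camera call.
- job_done(): hands the job in, once; it reports no verdict.
The state is a dict: "t": time; "joint_pos": joint angles; "qd": joint speeds; "effort": joint torques, N m; "eef_pos": TCP position; "tool_rot": TCP orientation; "contact_force": force on the tool from outside, world axes, zero at the start; "moment": the same for the moment, N m; "grip_width": finger opening in mm.
Only numpy, scipy, OpenCV 4.12 (cv2) and the standard library are available. Lean on these libraries where they do the work, as an engineer would, in place of code of your own. Each camera call takes 0.05 s, during which the arm holds its last target.

## Working session

There is one attempt and no reset: what is moved stays moved. The work goes in short steps, Python scripts to look and compute and a tool call to move; the robot and the scene stay as the last step left them, time stands still between calls to the robot, and variables do not carry over. Pictures are saved under pics/ and viewed, and the job is handed in when it is done.

Besides the shell and the picture viewer there is one more tool, called after "Emit:" in YAML: its name, and indented under it one key for each argument. send_rows: Moves the arm, as the interface text tells. Its arguments: {"type":"object","properties":{"motion":{"type":"string"},"newtons":{"type":"number"}},"required":["motion"]}

```bash
mkdir -p pics
python3 - <<'E'
from rig import *
import cv2
s=state();print(s['t'],s['eef_pos'],s['tool_rot'],s['grip_width'])
for n in ('top','side'):
    im=capture(n);cv2.imwrite(f'pics/{n}0.png',im[:,:,::-1]);i=camera_info(n);print({k:(v.tolist() if hasattr(v,'tolist') else v) for k,v in i.items()})
print(camera_info('wrist'))
E
```

```text
0.0 [ 167.6244184  -601.59419148  230.44335383] [ 9.90778536e-01  1.35488875e-01 -1.56320138e-04 -7.95596295e-04] 85.49516031265382
{'mtx': [[493.404388334335, 0.0, 316.82475897193336], [0.0, 493.404388334335, 194.47822989658485], [0.0, 0.0, 1.0]], 'pose': [[-0.028489321613507007, 0.9829067587264809, -0.18188639917213595, 247.9869723428792], [-0.9995876327214361, -0.028667924892998263, 0.0016476021014101905, 40.266393688569885], [-0.0035948663893566745, 0.18185833423885972, 0.9833181698735713, 1449.4270290082875], [0.0, 0.0, 0.0, 1.0]]}
{'mtx': [[387.4458931141607, 0.0, 314.23810223545377], [0.0, 387.4458931141607, 197.5478000147056], [0.0, 0.0, 1.0]], 'pose': [[-0.8742153703328558, 0.32713797664199723, -0.3587871660363111, 32.300630719706945], [-0.48544488045806816, -0.6033994642229599, 0.6326550044159114, 868.9314624851635], [-0.009526505699329174, 0.7272481219047767, 0.6863085420385904, 979.8330488847547], [0.0, 0.0, 0.0, 1.0]]}
{'mtx': array([[346.54969153,   0.        , 318.54885855],
       [  0.        , 346.54969153, 203.13131608],
       [  0.        ,   0.        ,   1.        ]]), 'T_tool_cam': array([[ 1.48737580e-04,  9.55562429e-01,  2.94788774e-01,
         7.41675480e+01],
       [ 9.99999857e-01, -2.93699841e-04,  4.47476248e-04,
        -1.08846319e+00],
       [ 5.14170906e-04,  2.94788665e-01, -9.55562336e-01,
        -1.40811321e+02],
       [ 0.00000000e+00,  0.00000000e+00,  0.00000000e+00,
         1.00000000e+00]])}
```

View pics/top0.png

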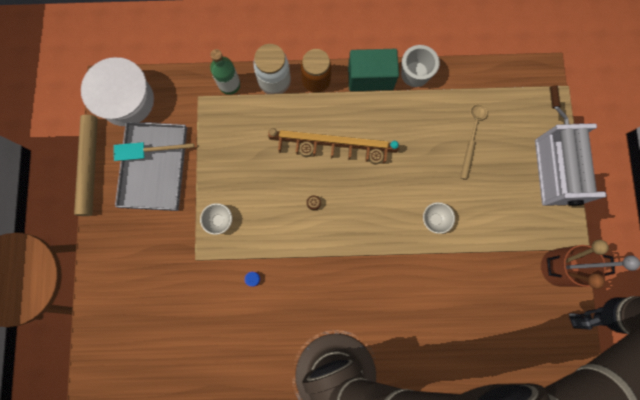

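View pics/side0.png

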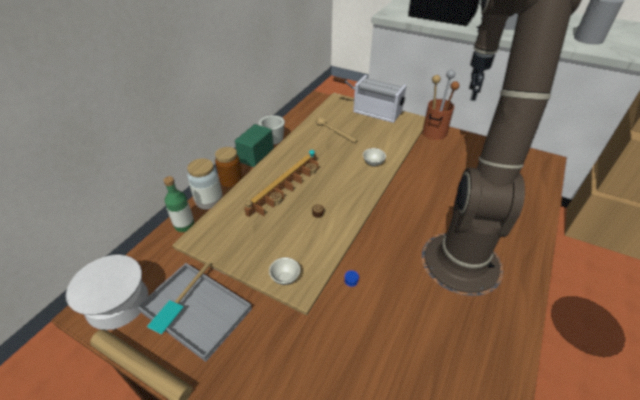

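```bash
cat > h.py <<'E'
import numpy as np,cv2
from rig import *
def ray(n,u,v,info=None):
    i=camera_info(n);K=np.array(i['mtx']);P=np.array(i['pose'])
    d=np.linalg.inv(K)@[u,v,1];d=np.array([d[0],-d[1],-d[2]])
    return P[:3,3],P[:3,:3]@d
def onplane(n,u,v,z):
    o,d=ray(n,u,v);return o+d*(z-o[2])/d[2]
def proj(n,p):
    i=camera_info(n);K=np.array(i['mtx']);P=np.array(i['pose'])
    c=P[:3,:3].T@(np.array(p)-P[:3,3]);c=np.array([c[0],-c[1],-c[2]]);q=K@c;return q[:2]/q[2]
def tri(r1,r2):
    A=np.zeros((3,3));b=np.zeros(3)
    for o,d in(r1,r2):
        d=d/np.linalg.norm(d);M=np.eye(3)-np.outer(d,d);A+=M;b+=M@o
    return np.linalg.solve(A,b)
E
python3 - <<'E'
import cv2,numpy as np
t=cv2.imread('pics/top0.png');s=cv2.imread('pics/side0.png')
cv2.imwrite('pics/tc.png',cv2.resize(t[115:225,255:415],None,fx=5,fy=5,interpolation=cv2.INTER_CUBIC))
cv2.imwrite('pics/sc.png',cv2.resize(s[140:225,235:335],None,fx=7,fy=7,interpolation=cv2.INTER_CUBIC))
E
```

```text
(no output)
```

View pics/tc.png

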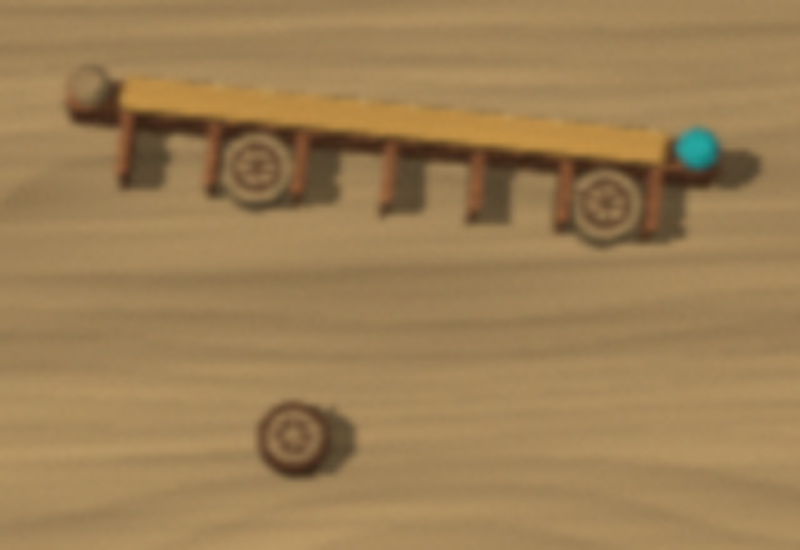

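View pics/sc.png

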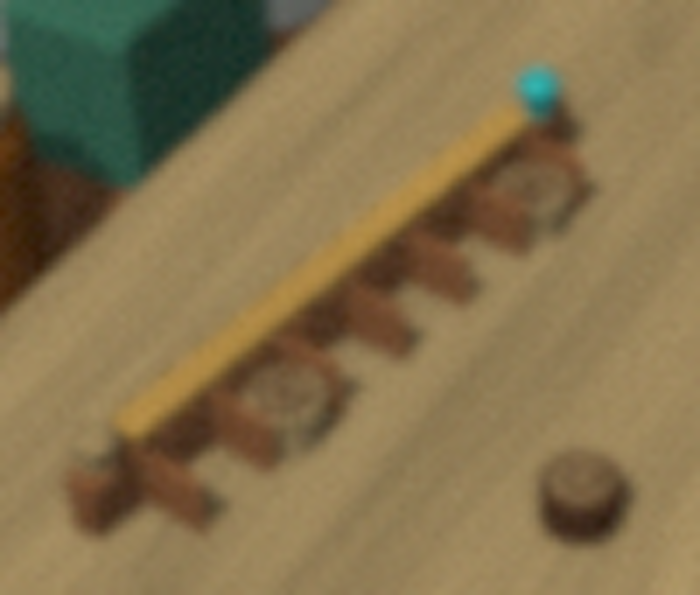

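```bash
cat > m.py <<'E'
from h import *
def meas(t,s):
    out={}
    for n,f in(('top',t),('side',s)):
        im=cv2.imread(f);h=cv2.cvtColor(im,cv2.COLOR_BGR2HSV)
        m=cv2.inRange(h,(80,120,100),(98,255,255))
        k,l,st,c=cv2.connectedComponentsWithStats(m)
        for i in range(1,k):
            if 10<st[i,4]: print(n,'turq',st[i],c[i],onplane(n,*c[i],68))
        m=cv2.inRange(h,(14,130,140),(24,255,255))
        k,l,st,c=cv2.connectedComponentsWithStats(m)
        for i in range(1,k):
            if 150<st[i,4]:
                cnt=np.argwhere(l==i)[:,::-1].astype(np.float32)
                r=cv2.minAreaRect(cnt);print(n,'brass',st[i],c[i],r)
                mm=np.array([onplane(n,*p,68) for p in cnt])[:,:2]
                rr=cv2.minAreaRect(mm.astype(np.float32));print('  world',mm.mean(0),rr)
        # dark
        m=cv2.inRange(h,(0,60,0),(20,255,85))
        k,l,st,c=cv2.connectedComponentsWithStats(m)
        for i in range(1,k):
            if 20<st[i,4]<300: print(n,'dark',st[i],c[i],onplane(n,*c[i],33))
if __name__=='__main__': meas('pics/top0.png','pics/side0.png')
E
python3 m.py
python3 - <<'E'
from h import *
for u,v in((313.7,202),(307,148.6),(376.2,155.7)): print(onplane('top',u,v,46))
print(proj('side',[0,0,0]))
# side stamp top centre
print('side',onplane('side',235+585/7,140+483/7,46),onplane('side',235+288/7,140+393/7,46),onplane('side',235+535/7,140+187/7,46))
E
```

```text
top turq [390 141   8   8  43] [393.90697674 144.3255814 ] [ 644.85157798 -189.71860238   68.        ]
top turq [114 143  30  17 471] [128.57112527 151.14649682] [647.09082746 579.71970422  68.        ]
top brass [279 130 110  18 743] [333.37685061 138.30282638] ((333.3147277832031, 138.2911834716797), (109.55328369140625, 6.825643539428711), 5.906141757965088)
  world [668.20197113 -14.7641712 ] ((668.3054809570312, -14.307327270507812), (318.74591064453125, 20.592281341552734), 82.1572494506836)
top dark [11 46 18 10 84] [20.0952381  49.98809524] [991.16787811 942.57447725  33.        ]
top dark [393  63  20  27 178] [401.01685393  81.15168539] [ 853.52125411 -228.53316378   33.        ]
top dark [550  86  14  23 174] [555.37356322  97.46551724] [ 787.17964614 -691.6867112    33.        ]
top dark [185 127   6  17  76] [187.88157895 135.25      ] [701.16130439 417.966635    33.        ]
top dark [626 129  14  94 156] [633.         172.45512821] [ 548.66279687 -892.13155737   33.        ]
top dark [270 132   9   8  33] [274.78787879 136.72727273] [688.88164518 158.32492534  33.     
[... 7598 characters left out ...]
    ]
side dark [469 281   9  11  28] [472.67857143 285.60714286] [-48.56330632 100.80287968  33.        ]
side dark [582 313  19  17 107] [589.13084112 320.95327103] [-342.11541738   65.25881409   33.        ]
side dark [581 343  12  10  45] [586.37777778 347.55555556] [-338.74488308  149.98216041   33.        ]
side dark [118 371  42  29 291] [139.20274914 389.05841924] [570.52862864 764.29777913  33.        ]
[485.78855246  47.55329042  46.        ]
[645.6999782   62.90908466  46.        ]
[ 618.16012003 -139.51464487   46.        ]
[461.26196104 261.18342374]
side [479.93718309  50.73706272  46.        ] [642.23589697  65.88940066  46.        ] [ 613.61765502 -137.41046859   46.        ]
```

Emit:
send_rows:
  motion: "40 38 0 0 0 -5 0; 80 76 0 0 0 -10 0; 120 114 0 0 0 -15 0; 160 152 0 0 0 -20 0; 200 190 0 0 0 -23.5 0"
  newtons: 30

```text
t: 0.72
eef_pos: [368.6, -410.1, 230.3]
tool_rot: [0.998, -0.07, -0.0, -0.001]
contact_force: [0.7, 0.1, -0.8]
grip_width: -0.2
```

Emit:
send_rows:
  motion: "40 38 0 0 0 0 0; 80 76 0 0 0 0 0; 120 114 -20 0 0 0 0; 160 152 -40 0 0 0 0; 200 190 -60 0 0 0 0"

```text
t: 1.35
eef_pos: [569.5, -218.9, 169.5]
tool_rot: [0.998, -0.071, -0.0, -0.001]
contact_force: [-0.1, -1.1, 0.1]
grip_width: 0.0
```

Run:
```python
from h import *
from scipy.spatial.transform import Rotation as R
s=state();print(s['t'],s['eef_pos'],R.from_quat(s['tool_rot']).as_matrix().round(4),s['grip_width'],s['contact_force'],s['joint_pos'])
```

```text
1.35 [ 569.535814   -218.92205342  169.48570515] [[ 9.901e-01 -1.407e-01 -4.000e-04]
 [-1.406e-01 -9.901e-01  1.600e-03]
 [-6.000e-04 -1.500e-03 -1.000e+00]] 0.04086521952785323 [-0.09117056 -1.06650285  0.09467356] [ 0.40288764  0.45023102 -0.15553873  1.69420688  0.07829077  1.00410646
 -1.49142424]
```

Emit:
send_rows:
  motion: "35 33 -20 0 0 0 0; 65 60 -40 0 0 0 0; 80 75 -65 0 0 0 0; 80 75 -75 0 0 0 0; 80 75 -75 0 0 0 0"

```text
t: 1.98
eef_pos: [648.2, -144.9, 93.5]
tool_rot: [0.997, -0.071, -0.002, -0.001]
contact_force: [0.1, -0.4, -0.4]
grip_width: -0.0
```

```bash
cat > w.py <<'E'
from h import *
from scipy.spatial.transform import Rotation as R
def wpose():
    s=state();T=np.eye(4);T[:3,:3]=R.from_quat(s['tool_rot']).as_matrix();T[:3,3]=s['eef_pos'];return T@np.array(camera_info('wrist')['T_tool_cam']),s
K=np.array(camera_info('wrist')['mtx'])
def wplane(P,u,v,z):
    d=np.linalg.inv(K)@[u,v,1];d=P[:3,:3]@np.array([d[0],-d[1],-d[2]]);o=P[:3,3];return o+d*(z-o[2])/d[2]
def snap(name):
    P,s=wpose();im=capture('wrist');cv2.imwrite(f'pics/{name}.png',im[:,:,::-1]);np.save(f'pics/{name}.npy',P);print(s['t'],s['eef_pos'],s['contact_force'],s['grip_width']);return im,P
E
python3 - <<'E'
from w import *
snap('w1')
im=capture('side');cv2.imwrite('pics/s1.png',cv2.resize(im[90:225,215:375],None,fx=5,fy=4.4,interpolation=cv2.INTER_CUBIC)[:,:,::-1])
E
```

```text
1.975 [ 648.21890745 -144.91200793   93.50476866] [ 0.05652206 -0.37022254 -0.3890301 ] -0.04970212646000621
```

View pics/w1.png

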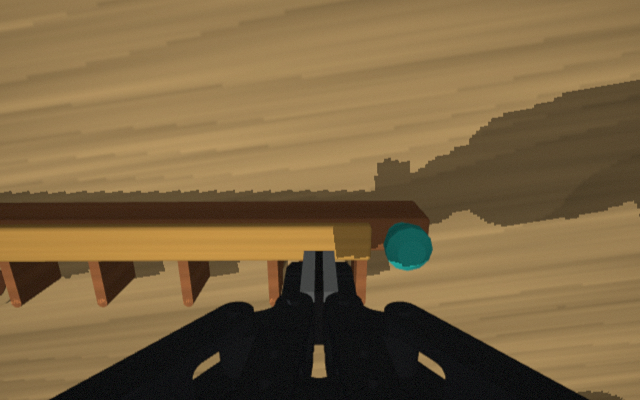

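View pics/s1.png

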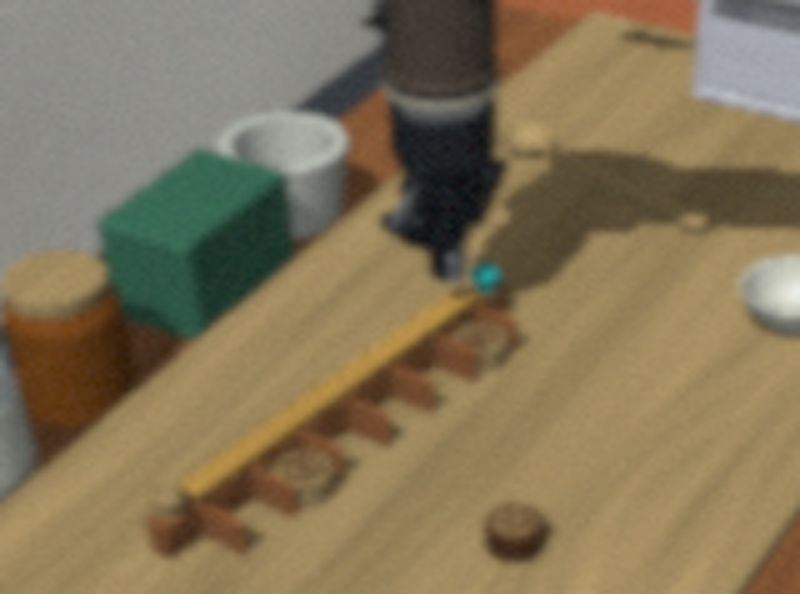

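Run:
```python
from w import *
P=np.load('pics/w1.npy')
ex=np.array([.9906,-.137]);
for n,u,v,z in(('far edge end',370,225,68),('near end',370,262,68),('far left',5,227,68),('near left',5,262,68),('knob',408,246,68),('knob top',408,246,72)):
    p=wplane(P,u,v,z);print(n,p.round(1),'from tcp:',(p[:2]-[648.2,-144.9]).round(1))
```

```text
far edge end [ 655.2 -171.9   68. ] from tcp: [  7. -27.]
near end [ 634.3 -169.8   68. ] from tcp: [-13.9 -24.9]
far left [680.5  13.9  68. ] from tcp: [ 32.3 158.8]
near left [661.5  22.   68. ] from tcp: [ 13.3 166.9]
knob [ 640.7 -190.4   68. ] from tcp: [ -7.5 -45.5]
knob top [ 642.7 -189.5   72. ] from tcp: [ -5.5 -44.6]
```

Emit:
send_rows:
  motion: "0 0 -10 0 0 0 0; 0 0 -19 0 0 0 0; 0 0 -22 0 0 0 0; 0 0 -24 0 0 0 0; 0 0 -25 0 0 0 0"

```text
t: 2.7
eef_pos: [649.3, -145.5, 70.2]
tool_rot: [0.997, -0.071, 0.0, -0.0]
contact_force: [0.6, 0.1, -0.5]
grip_width: 0.4
```

Emit:
send_rows:
  motion: "0 0 -2 0 0 0 0; 0 0 -3 0 0 0 0; 0 0 -4 0 0 0 0; 0 0 -5 0 0 0 0; 0 0 -5 0 0 0 0"

```text
t: 3.32
eef_pos: [649.5, -145.5, 65.5]
tool_rot: [0.997, -0.071, 0.0, -0.0]
contact_force: [0.1, 0.5, 3.4]
grip_width: -0.4
```

Emit:
send_rows:
  motion: "0.7 5 -0.5 0 0 0 0; 1.7 13 -0.5 0 0 0 0; 2.9 21 -0.5 0 0 0 0; 4.1 30 -0.5 0 0 0 0; 5.3 39 -0.5 0 0 0 0"

```text
t: 3.95
eef_pos: [654.9, -105.7, 65.0]
tool_rot: [0.997, -0.071, 0.0, -0.0]
contact_force: [-0.6, -2.8, 4.5]
grip_width: 0.1
```

Emit:
send_rows:
  motion: "1.1 8 -0.3 0 0 0 0; 2.2 16 -0.3 0 0 0 0; 3.3 24 -0.3 0 0 0 0; 4.4 32 -0.3 0 0 0 0; 5.2 38 -0.3 0 0 0 0"

```text
t: 4.58
eef_pos: [660.2, -67.0, 64.7]
tool_rot: [0.997, -0.071, 0.0, -0.0]
contact_force: [-0.1, -3.4, 4.5]
grip_width: 0.1
```

Emit:
send_rows:
  motion: "1.1 8 0 0 0 0 0; 2.2 16 0 0 0 0 0; 3.1 23 0 0 0 0 0; 3.7 27 0 0 0 0 0; 3.7 27 0 0 0 0 0"

```text
t: 5.2
eef_pos: [664.0, -38.9, 64.7]
tool_rot: [0.998, -0.071, 0.0, -0.001]
contact_force: [-0.3, 0.6, 4.2]
grip_width: 0.1
```

Run:
```python
from w import *
snap('w2')
im=capture('top');cv2.imwrite('pics/t2.png',cv2.resize(im[115:225,255:415],None,fx=5,fy=5,interpolation=cv2.INTER_CUBIC)[:,:,::-1])
```

```text
5.2 [663.95214899 -38.89456869  64.73664747] [-0.30870841  0.6027942   4.22209925] 0.06711361777127826
```

View pics/w2.png

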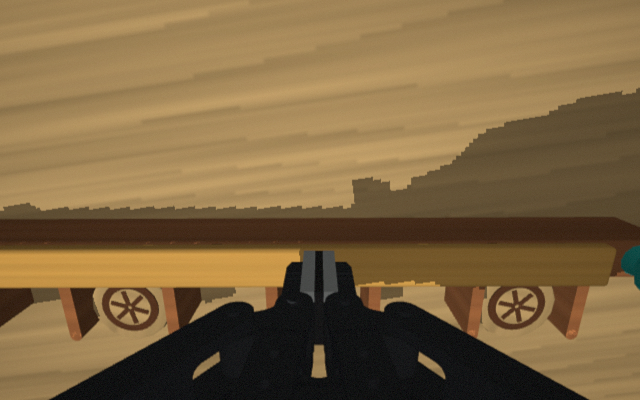

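Emit:
send_rows:
  motion: "0 0 20 0 0 0 0; -10 5 60 0 0 0 0; -55 30 65 0 0 -6 10; -100 54 65 0 0 -12 18; -145 78 65 0 0 -18 18"

```text
t: 5.92
eef_pos: [517.5, 39.8, 130.7]
tool_rot: [0.974, -0.228, 0.001, -0.001]
contact_force: [0.6, 1.4, -0.2]
grip_width: 18.0
```

Emit:
send_rows:
  motion: "-35 18 0 0 0 -6 18; -67 35 0 0 0 -12 18; -67 35 0 0 0 -12 18; -67 35 0 0 0 -12 18"

```text
t: 6.42
eef_pos: [451.3, 74.8, 131.5]
tool_rot: [0.945, -0.328, 0.002, -0.002]
contact_force: [0.1, -0.4, 1.4]
grip_width: 17.9
```

Run:
```python
from w import *
snap('w3')
print(state()['tool_rot'])
im=capture('top');cv2.imwrite('pics/top3.png',im[:,:,::-1])
```

```text
6.425 [451.32545125  74.8109584  131.47299007] [ 0.10110279 -0.40950532  1.38156713] 17.863589095570482
[ 0.94461029 -0.32818743  0.00142462 -0.00154568]
```

View pics/w3.png

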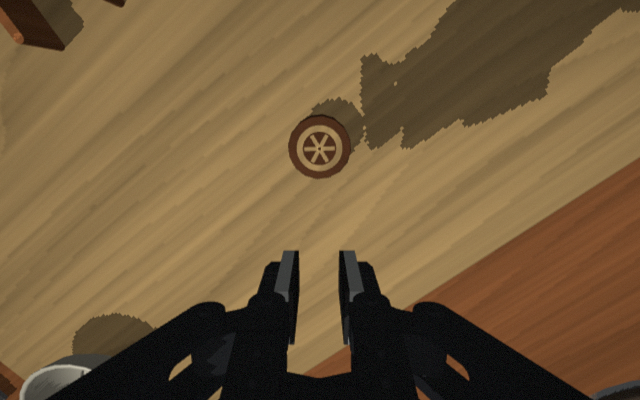

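Run:
```python
from w import *
P=np.load('pics/w3.npy')
print(wplane(P,320,146,46)); print(onplane('top',216,218,55))
p=wplane(P,320,146,46)[:2]
o=np.array([666.5,-13.6]);ex=np.array([.9907,-.1357]);ey=np.array([.1357,.9907]);o=o-22*ex
print('rack',o,'stamp rack',(p-o)@ex,(p-o)@ey,'premouth',o-62*ex-26*ey,'home',o-9*ex-26*ey)
g=o-62*ex-26*ey;d=(g-p);print(d,np.linalg.norm(d),np.degrees(np.arctan2(d[1],d[0])))
```

```text
[484.49197871  47.67229865  46.        ]
[446.12583988 327.2113029   55.        ]
rack [644.7046 -10.6146] stamp rack -166.63217605743554 36.003977781609514 premouth [579.753  -27.9594] home [632.2601 -35.1515]
[ 95.26102129 -75.63169865] 121.63394270258735 -38.44752691141888
```

Emit:
send_rows:
  motion: "0 0 -30 0 0 0 18; 0 0 -60 0 0 0 18; 0 0 -85 0 0 0 18; 0 0 -97 0 0 0 18; 0 0 -102 0 0 0 18"

```text
t: 7.15
eef_pos: [451.7, 74.1, 28.5]
tool_rot: [0.944, -0.329, 0.001, -0.001]
contact_force: [-0.1, 0.4, 0.2]
grip_width: 18.2
```

Emit:
send_rows:
  motion: "0 0 -3 0 0 0 18; 0 0 -3 0 0 0 18"

```text
t: 7.4
eef_pos: [452.1, 74.1, 25.9]
tool_rot: [0.944, -0.329, 0.001, -0.001]
contact_force: [0.4, -0.5, -0.4]
grip_width: 18.0
```

Run:
```python
from w import *
snap('w4')
```

```text
7.4 [452.12395793  74.09960554  25.90854113] [ 0.3714332  -0.53901818 -0.39323029] 17.990821256119734
```

View pics/w4.png

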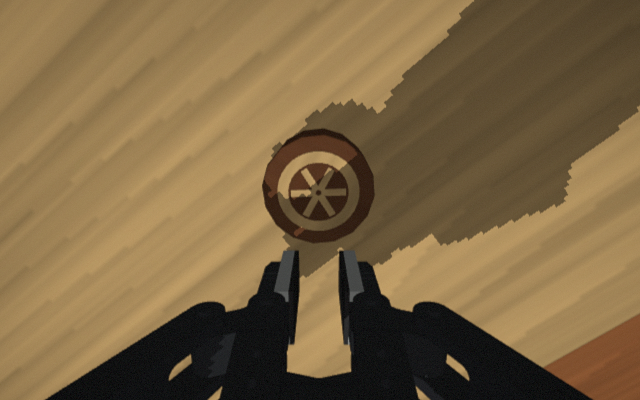

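Emit:
send_rows:
  motion: "6 -4.8 0 0 0 0 18; 13 -10.4 0 0 0 0 18; 20 -16 0 0 0 0 18; 28 -22.4 0 0 0 0 18; 36 -28.8 0 0 0 0 18"

```text
t: 8.07
eef_pos: [488.7, 44.8, 26.0]
tool_rot: [0.944, -0.329, 0.001, -0.001]
contact_force: [-0.3, 0.1, 0.2]
grip_width: 17.8
```

Run:
```python
from w import *
snap('w5')
```

```text
8.075 [488.73022579  44.75672694  25.97476249] [-0.3042216   0.13566731  0.19312284] 17.801910446776272
```

View pics/w5.png

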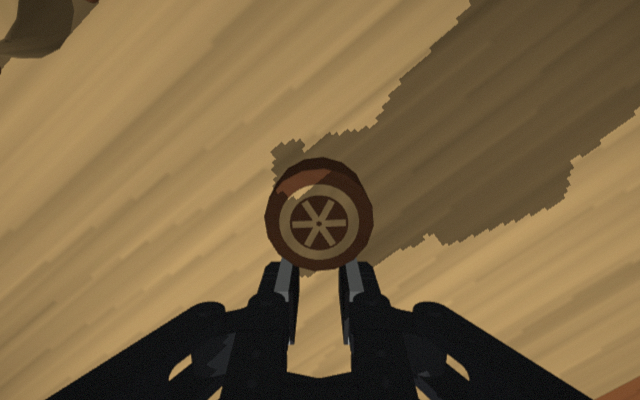

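Run:
```python
from w import *
P=np.load('pics/w5.npy');p=wplane(P,319,224,46);q=p[:2]-[488.7,44.8];print(p,q,np.linalg.norm(q)); print(np.array([579.8,-28])-p[:2])
```

```text
[510.58337086  26.84854578  46.        ] [ 21.88337086 -17.95145422] 28.304357063874072
[ 69.21662914 -54.84854578]
```

Emit:
send_rows:
  motion: "7 -5.5 0 0 0 0 18; 15 -11.9 0 0 0 0 18; 23 -18.2 0 0 0 0 18; 31 -24.6 0 0 0 0 18; 39 -30.9 0 0 0 0 18"

```text
t: 8.75
eef_pos: [529.5, 12.5, 26.1]
tool_rot: [0.944, -0.329, 0.002, -0.001]
contact_force: [0.7, 0.0, 0.7]
grip_width: 18.0
```

Emit:
send_rows:
  motion: "7 -5.5 0 0 0 0 18; 15 -11.9 0 0 0 0 18; 23 -18.2 0 0 0 0 18; 28 -22.4 0 0 0 0 18; 30 -23.8 0 0 0 0 18"

```text
t: 9.38
eef_pos: [559.7, -11.7, 26.0]
tool_rot: [0.944, -0.33, 0.002, -0.001]
contact_force: [-0.5, 0.7, 0.2]
grip_width: 17.8
```

Run:
```python
from w import *
snap('w6')
```

```text
9.375 [559.69309186 -11.69663606  26.01580543] [-0.50164213  0.72715085  0.17706553] 17.811677117910698
```

View pics/w6.png

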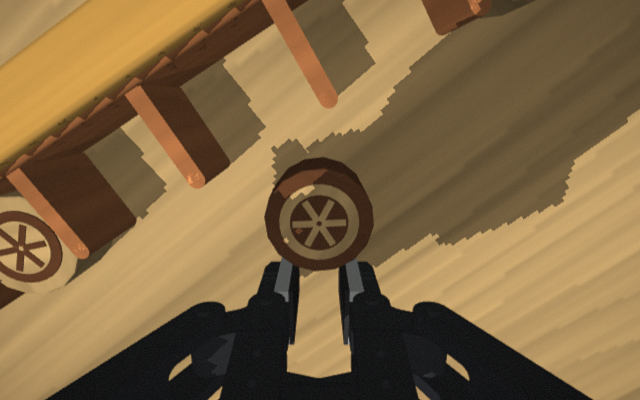

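Run:
```python
from w import *
im=cv2.imread('pics/w6.png');cv2.imwrite('pics/w6c.png',cv2.resize(im[60:230,100:380],None,fx=2.8,fy=2.8,interpolation=cv2.INTER_CUBIC))
P=np.load('pics/w6.npy')
o=np.array([644.7,-10.6]);ex=np.array([.9907,-.1357]);ey=np.array([.1357,.9907])
for n,u,v,z in(('st',319,224,46),('d0',195,182,54),('d-52',330,102,54),('d52',81,253,54),('d0base',129,87,54),('d-52b',270,0,54)):
    p=wplane(P,u,v,z)[:2];print(n,p,(p-o)@ex,(p-o)@ey)
```

```text
st [581.47227441 -29.6127604 ] -60.059676159925715 -27.415944089237687
d0 [621.36802426  -8.22068877] -23.437860896015938 -0.8089654768408208
d-52 [613.526874   -59.49459913] -24.248218822352577 -52.670072554264046
d52 [628.03037302  42.17938922] -23.676762567448904 50.02647252358739
d0base [655.81446238 -13.45072321] 11.397941018138356 -1.315978939798242
d-52b [646.67978047 -63.31718069] 9.115089926737799 -51.958254703023755
```

View pics/w6c.png

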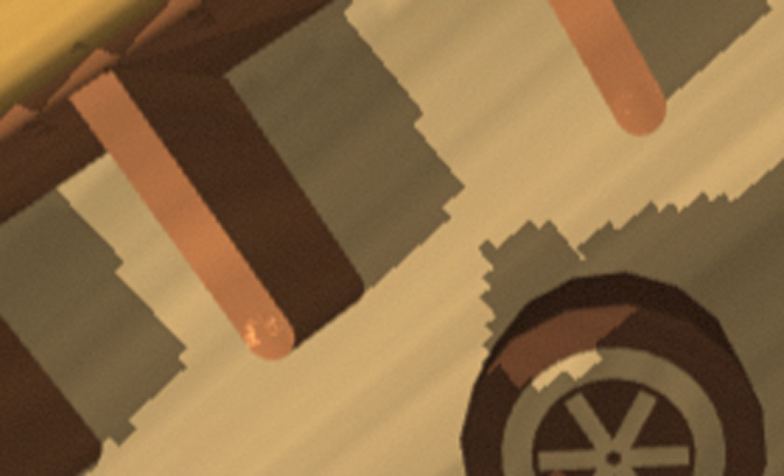

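Emit:
send_rows:
  motion: "-12 9 0 0 0 0 18; -26 16 0 0 0 8 18; -30 5 0 0 0 16 18; -26 -6 0 0 0 24 18; -21 -11.7 0 0 0 30.7 18"

```text
t: 10.05
eef_pos: [537.6, -23.0, 26.1]
tool_rot: [0.998, -0.065, 0.001, -0.002]
contact_force: [-0.4, -0.7, -0.6]
grip_width: 18.2
```

Emit:
send_rows:
  motion: "0 0 0 0 0 0 18; 0 0 0 0 0 0 18"

```text
t: 10.3
eef_pos: [536.8, -22.1, 26.1]
tool_rot: [0.998, -0.066, 0.001, -0.002]
contact_force: [-0.6, -0.4, 0.7]
grip_width: 18.2
```

Run:
```python
from w import *
snap('w7');q=state()['tool_rot'];print(np.degrees(2*np.arctan2(q[1],q[0])))
```

```text
10.3 [536.79488447 -22.11922492  26.09736929] [-0.56107964 -0.3588504   0.70079997] 18.207767684684345
-7.564730624139959
```

View pics/w7.png

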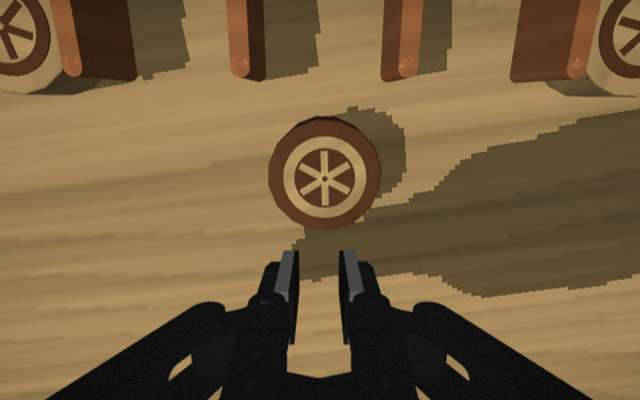

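Run:
```python
from w import *
P=np.load('pics/w7.npy')
o=np.array([644.7,-10.6]);ex=np.array([.9907,-.1357]);ey=np.array([.1357,.9907])
for n,u,v,z in(('st',325,176,46),('dL',239,75,54),('dR',408,75,54),('dLL',72,75,54),('dRR',577,75,54)):
    p=wplane(P,u,v,z)[:2];print(n,p,(p-o)@ex,(p-o)@ey)
p=np.array([536.8,-22.1]);print((p-o)@ex,(p-o)@ey)
```

```text
st [582.73173605 -30.02240135] -58.756339229923775 -27.650866430273094
dL [619.35970047  -8.00298338] -25.457049905013 -0.8658142769547923
dR [612.51455765 -59.31958309] -25.274870310680342 -52.63405549342742
dLL [626.15241473  42.92057053] -25.63783414333781 50.505921904692464
dRR [ 605.69832473 -110.4194514 ] -25.093460136755084 -104.18365783655486
-105.33598000000009 -26.035080000000015
```

Emit:
send_rows:
  motion: "6 -1.6 0 0 0 0 18; 14 -2.7 0 0 0 0 18; 22 -3.8 0 0 0 0 18; 30 -4.9 0 0 0 0 18; 36 -5.7 0 0 0 0 18"

```text
t: 10.98
eef_pos: [573.6, -27.9, 26.0]
tool_rot: [0.998, -0.066, 0.001, -0.002]
contact_force: [-0.4, -0.8, 1.7]
grip_width: 18.0
```

Run:
```python
from w import *
snap('w8')
```

```text
10.975 [573.56416637 -27.94423203  25.99929682] [-0.36174478 -0.82537036  1.72816203] 17.950152325560104
```

View pics/w8.png

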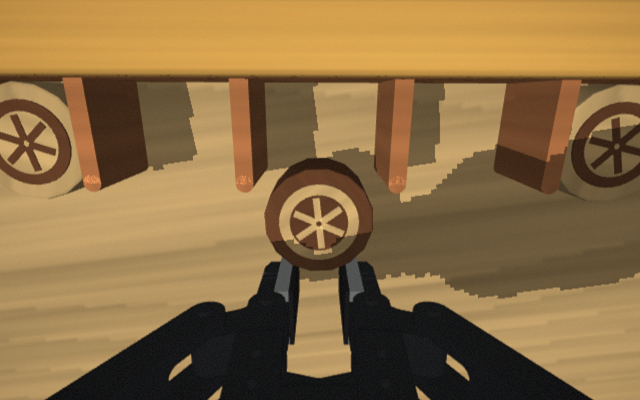

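Emit:
send_rows:
  motion: "5 -0.8 0 0 0 0 18; 11 -1.6 0 0 0 0 18; 17 -2.4 0 0 0 0 18; 23 -3.2 0 0 0 0 18; 27 -3.7 0 0 0 0 18"

```text
t: 11.65
eef_pos: [601.7, -31.8, 26.1]
tool_rot: [0.998, -0.066, 0.001, -0.002]
contact_force: [0.4, 0.3, 0.2]
grip_width: 18.2
```

Run:
```python
from w import *
snap('w9')
```

```text
11.65 [601.69407876 -31.75853512  26.08457815] [0.37991698 0.30512551 0.21070213] 18.203312898778634
```

View pics/w9.png

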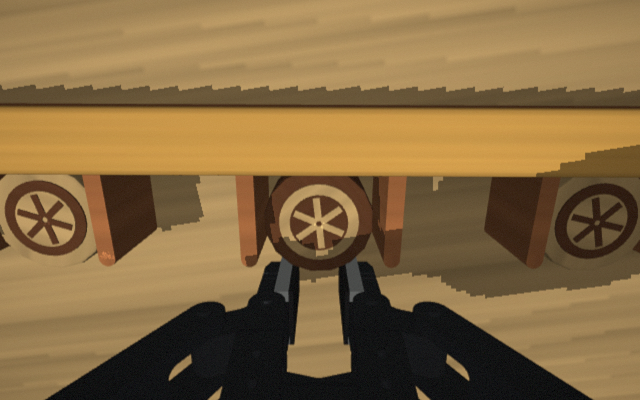

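Emit:
send_rows:
  motion: "1 -0.1 0 0 0 0 18; 2 -0.3 0 0 0 0 18; 2.5 -0.4 0 0 0 0 18; 3 -0.4 0 0 0 0 18; 3 -0.4 0 0 0 0 18"

```text
t: 12.32
eef_pos: [603.5, -32.0, 25.9]
tool_rot: [0.998, -0.066, 0.0, -0.002]
contact_force: [-7.2, 1.0, 3.1]
grip_width: 18.3
```

Emit:
send_rows:
  motion: "-5 0.7 0 0 0 0 18; -20 2.7 0 0 0 0 18; -40 5.4 0 0 0 0 18; -60 8 20 0 0 0 18; -60 8 60 0 0 0 18"

```text
t: 12.95
eef_pos: [541.1, -23.9, 85.2]
tool_rot: [0.998, -0.066, -0.002, -0.002]
contact_force: [0.8, -0.6, 0.2]
grip_width: 17.7
```

Run:
```python
from w import *
snap('w10')
im=capture('top');cv2.imwrite('pics/top10.png',im[:,:,::-1])
cv2.imwrite('pics/t10c.png',cv2.resize(im[115:225,255:415],None,fx=5,fy=5,interpolation=cv2.INTER_CUBIC)[:,:,::-1])
```

```text
12.95 [541.06291974 -23.90086199  85.18008291] [ 0.82055258 -0.57376901  0.23555932] 17.74364068520172
```

View pics/w10.png

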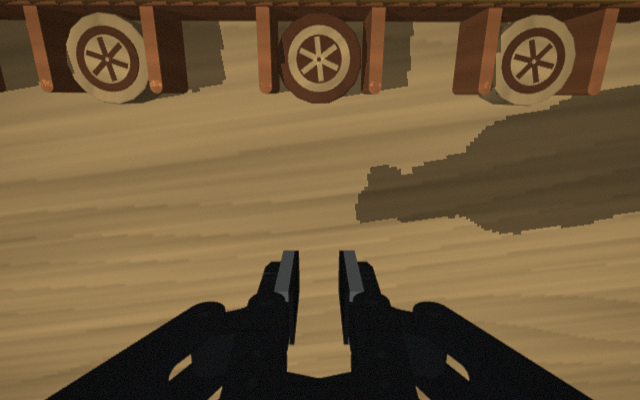

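View pics/t10c.png

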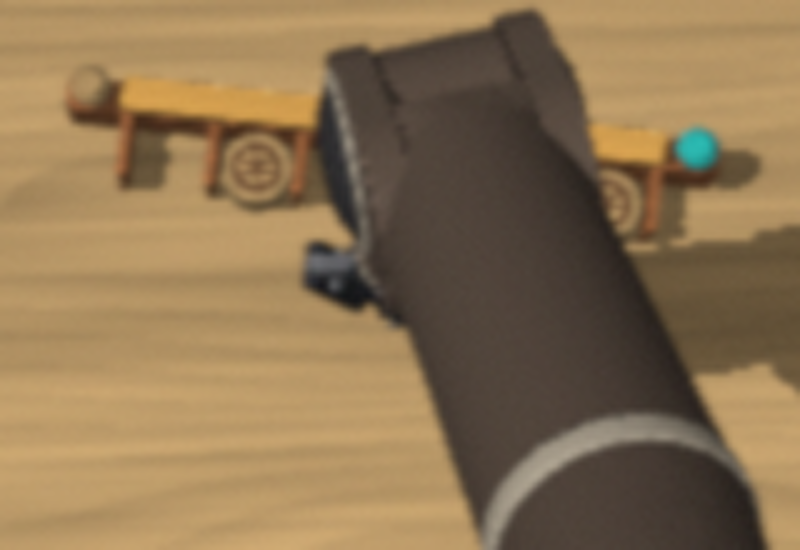

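Run:
```python
from w import *
P=np.load('pics/w10.npy')
o=np.array([644.7,-10.6]);ex=np.array([.9907,-.1357]);ey=np.array([.1357,.9907])
for u,v in((319,58.5),(107,59),(534,61)):
    p=wplane(P,u,v,46)[:2];print((p-o)@ex,(p-o)@ey)
print(job_done())
```

```text
-9.89663343349594 -26.261203324636174
-10.558509972512526 75.88863499689563
-10.56639324199373 -129.57542055503262
the job is handed in; nothing more can be done
None
```

I ran the count and pushed the dark walnut stamp home into the third gap from the turquoise knob, then handed the job in at about 13 s. No verdict was reported.

- **Count:** The turquoise knob is at the robot's right (rack y = -177 mm). With the fingers shut, I slid along the rail from about 44 mm to about 151 mm from the knob. The reported force was 3.4 to 4.5 N at each check, and I lifted off over the third gap.
- **Push:** I pushed the stamp from behind with two fingertips about 18 mm apart, in two straight pushes along the board. I stopped when the force rose to about 7 N, taken as the stamp reaching the back.
- **Last checks:** The final wrist picture put the stamp at rack x = -9.9 mm, y = -26.3 mm. The targets are -9 mm and -26 mm, so it is within the limits. The two pale stamps measured x = -10.6 mm, y = 75.9 mm and x = -10.6 mm, y = -129.6 mm, so they are still home within the 2 mm calibration error.
- **Disagreements and gaps:** The side camera had put the stamp about 5 mm nearer the robot in x than the top and wrist cameras; I used the wrist value. The arm hid the stamp in the last top view, so its final position rests on the wrist camera alone. I did not measure the bowls, spoon or spatula again, but the arm never went near them.

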